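# Sort the rearing ware on the insectary bench

## Robot

A 6-joint arm with a two-finger parallel gripper is mounted at the origin on the work surface. World frame = base frame: x ahead of the robot, y to its left, z up, the work surface at z = 0. Lengths are in m, angles in rad, forces in N, time in s.
With the tool pointing down it reaches from about 0.35 to 0.975 m from the base axis. Payload 7.1 kg.
Tool frame: the origin (TCP) lies midway between the tips of the shut fingers; the grasp point (between the pads) lies 19 mm behind it; z points along the fingers, y is the line along which they close (so a half turn about z gives the same grasp; the last joint's range is limited). The gripper opens to 88 mm and grips with 3 to 60 N. Pads are 20 mm wide; open, the fingers measure 115 mm over their backs; the gripper's body (75 mm by 178 mm) begins 61 mm behind the grasp point.
Start: joints at [1.214, 0.423, 1.63, -0, 1.089, -0.019], TCP at [0.207, 0.59, 0.223] pointing down, gripper open.
Joint ranges: [-3, 3], [-0.9, 2.11], [0.09, 2.58], [-1.31, 4.45], [0.11, 2.69], [-2.54, 2.54]. Speed limits (rad/s): [2.39, 2.39, 3.01, 3.14, 3.14, 3.14].

## Interface

Orientations are given as a unit quaternion [w, x, y, z].
In Python, from station import move_pose, movel, movej, command_gripper, wait, inverse_kinematics, read_camera, camera_info, MotionError, job_done, get_time, get_joint_pos, get_qvel, get_effort, get_tcp_pos, get_ee_rot, get_ft_force, get_ft_torque, get_grip_width, get_finger_force gives the robot as it stands. Calls block until the motion is done:
- move_pose(position, orientation): joint-space move of the TCP to a pose.
- movel(position, frame=None, v=0.15, until_force=None): straight line of the TCP; frame=None keeps the orientation; v is the mean speed in m/s. With until_force (N) it stops when the force on the tool has changed by that much, and returns True; else False.
- movej(angles): joint-space move.
- command_gripper(opening): opening from 0.0 (shut) to 1.0 (fully open); the grip force is fixed at half the most; returns when the fingers have stopped.
- wait(seconds).
- inverse_kinematics(position, orientation): joint angles nearest the present ones, or None.
- read_camera(name): name is "scene" or "side" or "wrist"; returns the picture (384x512x3 uint8, red, green, blue); there is no depth.
- camera_info(name): a dict with "intrinsics" (3x3 intrinsics, pixels), "T" (4x4, takes a point from camera to world coordinates); the wrist camera has in their place "tool_from_camera" (4x4, takes a point from camera to tool coordinates, whose origin is the TCP and whose axes are the flange's). Camera axes: x right, y up, looking along -z (the intrinsics and any distortion apply to the point x, -y, -z); pixel columns grow to the right and rows downward; lengths in m; the calibration is good to about 2 mm. A picture is of the moment at which its call begins: read the wrist's pose just before it. camera_info takes no time and is no camera call.
A pose or a line that the arm cannot do raises MotionError and nothing moves.
- job_done(): hands the job in; it is judged then, once.
Readings, each from a call of its own:
- get_time(): time.
- get_joint_pos(): joint angles.
- get_qvel(): joint speeds.
- get_effort(): joint torques, N m.
- get_tcp_pos(): TCP position.
- get_ee_rot(): TCP orientation.
- get_ft_force(): force on the tool from outside, world axes, zero at the start.
- get_ft_torque(): the same for the moment, N m.
- get_grip_width(): opening from 0.0 (shut) to 1.0 (fully open).
- get_finger_force(): force on a finger pad.
Only numpy, scipy, OpenCV 4.12 (cv2) and the standard library are available. Lean on these libraries where they do the work, as an engineer would, in place of code of your own. Each camera call takes 0.05 s, during which the arm holds its last target. There are 200 camera calls.

## Task

Clear the mixed ware from the middle of the rearing bench: stand the two small glass jars in the cells of the jar crate, one to a cell, stand the lidded cup in the free hole of the cup rack, and stack the two loose dishes squarely on the started stack in the dish tray. Everything holds live insects, so keep it upright all the way and set it down gently, not dropped. Leave the tally counter and the dropper bottle where they are.

Things in the scene. Friction and masses are not known exactly. Their poses are not given: they have to be found in the camera images.
- jar_a: One of two alike small glass jars: round glass body 54 mm in diameter half filled with brown substrate, grey metal screw lid 56 mm in diameter and 16 mm high, 76 mm high in all (lid from 60 to 76 mm), about 140 g. Stands upright on the bench. Origin: centre of its underside; z up.
- jar_b: The other small glass jar, the same as jar_a in every way. Origin: centre of its underside; z up.
- dish_a: One of two alike loose round lidded plastic dishes, cream, 60 mm in diameter and 15 mm high, about 35 g, lying flat and alone on the bench. Origin: centre of its underside; z up.
- dish_b: The other loose dish, the same as dish_a in every way. Origin: centre of its underside; z up.
- cup: Lidded rearing cup of clear plastic with brown substrate: tapered, 44 mm in diameter at the foot, 55 mm below the lid, with a white lid 62 mm in diameter and 14 mm high; 70 mm high in all (lid from 56 to 70 mm), about 70 g. Stands upright on the bench. Origin: centre of its underside; z up.
- jar_crate: Dark green open plastic crate, fixed, 88 x 176 mm outside and 42 mm high, walls and floor 4 mm thick, long side along its y. One wall across the middle divides it into two equal cells, 80 mm (x) by 82 mm (y) inside, with centres at y = -43 and +43 mm; the upper face of the floor is at z = 4 mm. Empty at the start. Origin: centre of its underside.
- cup_rack: Grey metal rack, fixed, 90 x 180 mm, 40 mm high, long side along its y: floor plate with upper face at z = 6 mm, under a 6 mm plate (top at z = 40 mm) with two round 61 mm holes centred at y = +43 and -43 mm. The -43 mm hole already holds a fixed cup like the loose one (top at z = 76 mm); the +43 mm hole is free. A cup in place stands on the floor plate. Origin: centre of its underside.
- dish_tray: Square shallow steel tray, fixed, 142 mm over its 14 mm high rim, floor's upper face at z = 3 mm. In its middle stands a fixed, started stack of three dishes like the loose ones; the flat top of the stack is at z = 48 mm, straight above the origin, so the next dish stands at 48 mm and the one after at 63 mm. Origin: centre of the tray's underside.
- tally_counter: Round steel hand tally counter lying on its back, 46 mm in diameter and 20 mm high, with a push button and a ring that stick out to 35 mm from its centre. Not to be moved (30 mm allowed). Origin: centre of its underside.
- dropper_bottle: Small brown glass dropper bottle with a black cap and bulb, 36 mm in diameter, 87 mm high, standing. Not to be moved (30 mm allowed). Origin: centre of its underside.

How it is judged:
At the end, for the whole second after the job is handed in: Both jars stand upright on the floor of the jar crate, one in each cell; the cup stands on the floor plate of the cup rack in the free hole; both dishes lie flat on the started stack, one on the other, each within 10 mm of the stack's axis; all upright within 0.1 rad and at rest (x of jar_a in the frame of jar_crate between -0.02 and 0.02 m and y of jar_a in the frame of jar_crate between -0.065 and 0.065 m and z of jar_a in the frame of jar_crate between 0 and 0.009 m and angle between each of jar_a, jar_b, cup, dish_a, dish_b's own z axis and vertical below 0.1 rad and linear speed of each of jar_a, jar_b, cup, dish_a, dish_b below 0.02 m/s and angular speed of each of jar_a, jar_b, cup, dish_a, dish_b below 0.2 rad/s and x of jar_b in the frame of jar_crate between -0.02 and 0.02 m and y of jar_b in the frame of jar_crate between -0.065 and 0.065 m and z of jar_b in the frame of jar_crate between 0 and 0.009 m and x of cup in the frame of cup_rack between -0.012 and 0.012 m and y of cup in the frame of cup_rack between 0.031 and 0.055 m and z of cup in the frame of cup_rack between 0 and 0.011 m and horizontal distance between each of dish_a, dish_b and dish_tray below 0.01 m and z of dish_a in the frame of dish_tray between 0.044 and 0.068 m and z of dish_b in the frame of dish_tray between 0.044 and 0.068 m); the robot touches nothing.
It fails at once if a jar, dish or cup is dropped into its place: it comes down the last 20 mm or so faster than 0.6 m/s (a fall of some 18 mm) ((horizontal distance between jar_a and jar_crate below 0.07 m and z of jar_a in the frame of jar_crate below 0.024 m and linear speed of jar_a above 0.6 m/s) or (horizontal distance between jar_b and jar_crate below 0.07 m and z of jar_b in the frame of jar_crate below 0.024 m and linear speed of jar_b above 0.6 m/s) or (horizontal distance between cup and cup_rack below 0.07 m and z of cup in the frame of cup_rack below 0.026 m and linear speed of cup above 0.6 m/s) or (horizontal distance between dish_a and dish_tray below 0.03 m and z of dish_a in the frame of dish_tray below 0.083 m and linear speed of dish_a above 0.6 m/s) or (horizontal distance between dish_b and dish_tray below 0.03 m and z of dish_b in the frame of dish_tray below 0.083 m and linear speed of dish_b above 0.6 m/s)).
It fails at once if a jar, dish or cup is tipped more than 0.6 rad (angle between any of jar_a, jar_b, dish_a, dish_b, cup's own z axis and vertical above 0.6 rad).
It fails at once if the tally counter or the dropper bottle is moved more than 30 mm or tipped over (distance of any of tally_counter, dropper_bottle from where it was at the start of the episode above 0.03 m or angle between dropper_bottle's own z axis and vertical above 0.6 rad).
It also fails if it takes over 136 s, if anything falls off the work surface, if the arm or the gripper's body presses on something with over 40 N, if the wrist force passes 120 N, or if a joint passes its speed limit or range.

## Working session

There is one attempt and no reset: what is moved stays moved. The work goes in short steps, each a Python script; the robot and the scene stay as the last script left them, time stands still between calls to the robot, and variables do not carry over. Pictures are saved under pics/ and viewed, at most 14 in all, crops included, and the job is handed in when it is done.

```bash
mkdir -p pics; ls; python3 - <<'E'
from station import *
import cv2,numpy as np
for n in ["scene","side","wrist"]:
    cv2.imwrite(f"pics/{n}0.png",read_camera(n)[:,:,::-1])
    print(n,{k:np.round(v,4).tolist() if not isinstance(v,str) else v for k,v in camera_info(n).items()})
print(get_ee_rot(),get_tcp_pos(),get_time())
E
```

```text
pics
scene {'intrinsics': [[393.8496, 0.0, 254.4113], [0.0, 393.8496, 188.8809], [0.0, 0.0, 1.0]], 'T': [[0.245, -0.8034, 0.5427, 1.0794], [0.9695, 0.2033, -0.1367, -0.1359], [-0.0005, 0.5597, 0.8287, 0.8697], [0.0, 0.0, 0.0, 1.0]]}
side {'intrinsics': [[384.9569, 0.0, 256.8616], [0.0, 384.9569, 189.3607], [0.0, 0.0, 1.0]], 'T': [[0.9359, 0.1954, -0.2931, 0.2821], [-0.3521, 0.5454, -0.7606, -0.6838], [0.0112, 0.8151, 0.5792, 0.5698], [0.0, 0.0, 0.0, 1.0]]}
wrist {'intrinsics': [[294.2301, 0.0, 259.1969], [0.0, 294.2301, 189.6988], [0.0, 0.0, 1.0]], 'tool_from_camera': [[0.0005, 0.9584, 0.2853, 0.0785], [1.0, -0.0005, -0.0001, 0.0005], [0.0001, 0.2853, -0.9584, -0.1621], [0.0, 0.0, 0.0, 1.0]]}
[-1.05095393e-04  1.68080903e-01  9.85773023e-01 -5.88329722e-04] [0.20694901 0.58929813 0.22207341] 0.15
```

View pics/scene0.png

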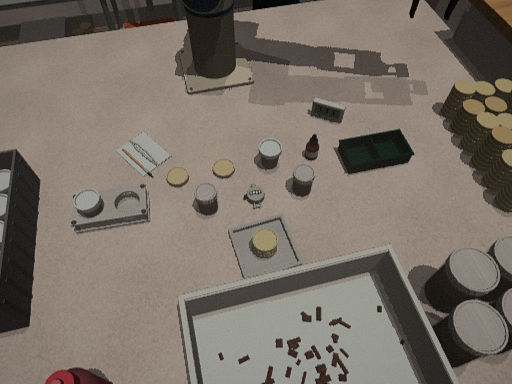

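View pics/side0.png

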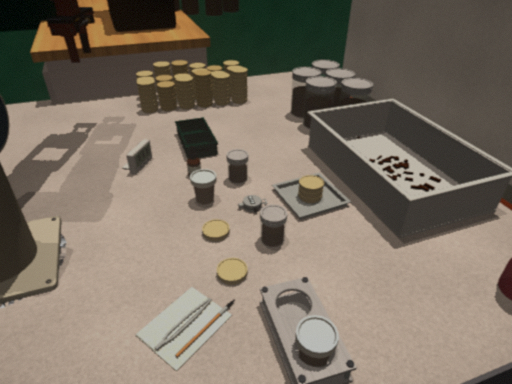

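The scene view shows the following, in pixels:
- **Jars:** (206,196) and (303,177)
- **Cup:** (269,149)
- **Dishes:** (177,176) and (223,168)
- **Counter and bottle:** (255,193) and (312,147)
- **Crate:** (375,150)
- **Rack:** (110,207), with its free hole at (127,198)
- **Tray stack:** (264,240)

The side view agrees.

```bash
cat > h.py <<'E'
from station import *
import cv2,numpy as np
from scipy.spatial.transform import Rotation as R
def quat(yaw):  # tool down, finger-closing axis y at angle (yaw) : base R = Rz(yaw)*diag(1,-1,-1)
    q=(R.from_euler('z',yaw)*R.from_matrix(np.diag([1.,-1,-1]))).as_quat(); return [q[3],q[0],q[1],q[2]]
def campose(n):
    i=camera_info(n)
    if 'T' in i: return np.array(i['intrinsics']),np.array(i['T'])
    q=get_ee_rot(); T=np.eye(4); T[:3,:3]=R.from_quat([q[1],q[2],q[3],q[0]]).as_matrix(); T[:3,3]=get_tcp_pos()
    return np.array(i['intrinsics']),T@np.array(i['tool_from_camera'])
def ray(K,T,px,z):
    px=np.atleast_2d(px).astype(float)
    d=np.c_[(px[:,0]-K[0,2])/K[0,0],-(px[:,1]-K[1,2])/K[1,1],-np.ones(len(px))]@T[:3,:3].T
    return T[:3,3]+d*((z-T[2,3])/d[:,2])[:,None]
def proj(K,T,P):
    p=(np.atleast_2d(P)-T[:3,3])@T[:3,:3]
    return np.c_[K[0,0]*p[:,0]/-p[:,2]+K[0,2],K[1,1]*-p[:,1]/-p[:,2]+K[1,2]]
E
python3 - <<'E'
from h import *
K,T=campose('scene')
for n,p,z in [('jarL',(206,189),.076),('jarR',(303,171),.076),('cup',(270,145),.07),('dishL',(177,175),.015),('dishR',(223,167),.015),('bottle',(313,137),.08),('counter',(255,192),.02),('cr1',(339,151),.042),('cr2',(403,131),.042),('cr3',(412,149),.042),('cr4',(345,171),.03),('hole',(127,198),.04),('rackcup',(88,199),.076),('stack',(264,238),.048)]:
    print(n,ray(K,T,p,z)[0].round(3))
print(campose('wrist')[1].round(3))
for x,y in [(.55,0),(.5,.1),(.6,-.25),(.65,.25)]:
  for yaw in (0,np.pi/2,-np.pi/2,np.pi): print(x,y,yaw,inverse_kinematics([x,y,.4],quat(yaw)))
E
```

```text
jarL [ 0.531 -0.119  0.076]
jarR [0.537 0.126 0.076]
cup [0.43 0.07 0.07]
dishL [ 0.425 -0.185  0.015]
dishR [ 0.429 -0.06   0.015]
bottle [0.439 0.186 0.08 ]
counter [0.533 0.003 0.02 ]
cr1 [0.473 0.253 0.042]
cr2 [0.449 0.454 0.042]
cr3 [0.516 0.448 0.042]
cr4 [0.533 0.25  0.03 ]
hole [ 0.484 -0.315  0.04 ]
rackcup [ 0.49  -0.398  0.076]
stack [ 0.68  -0.013  0.048]
[[ 0.331 -0.905 -0.269  0.133]
 [ 0.944  0.317  0.096  0.616]
 [-0.001 -0.285  0.958  0.384]
 [ 0.     0.     0.     1.   ]]
0.55 0 0 [-2.16380521e-02  1.52228261e-01  1.59055835e+00 -4.44089210e-16
  1.39880604e+00  1.54915827e+00]
0.55 0 1.5707963267948966 [-2.16380521e-02  1.52228261e-01  1.59055835e+00 -4.44089210e-16
  1.39880604e+00 -2.16380521e-02]
0.55 0 -1.5707963267948966 None
0.55 0 3.141592653589793 [-2.16380521e-02  1.52228261e-01  1.59055835e+00 -4.44089210e-16
  1.39880604e+00 -1.59243438e+00]
0.5 0.1 0 [ 1.74055621e-01  8.33313175e-02  1.66928491e+00 -4.44089210e-16
  1.38897643e+00  1.74485195e+00]
0.5 0.1 1.5707963267948966 [ 1.74055621e-01  8.33313175e-02  1.66928491e+00 -4.44089210e-16
  1.38897643e+
[... 279 characters left out ...]
9649e+00]
0.6 -0.25 1.5707963267948966 [-4.13099835e-01  3.22186207e-01  1.37261725e+00 -4.44089210e-16
  1.44678919e+00 -4.13099835e-01]
0.6 -0.25 -1.5707963267948966 None
0.6 -0.25 3.141592653589793 [-4.13099835e-01  3.22186207e-01  1.37261725e+00 -4.44089210e-16
  1.44678919e+00 -1.98389616e+00]
0.65 0.25 0 [ 3.50085598e-01  4.02135225e-01  1.25901325e+00 -4.44089210e-16
  1.48044418e+00  1.92088192e+00]
0.65 0.25 1.5707963267948966 [ 3.50085598e-01  4.02135225e-01  1.25901325e+00 -4.44089210e-16
  1.48044418e+00  3.50085598e-01]
0.65 0.25 -1.5707963267948966 None
0.65 0.25 3.141592653589793 [ 3.50085598e-01  4.02135225e-01  1.25901325e+00 -4.44089210e-16
  1.48044418e+00 -1.22071073e+00]
```

```bash
python3 - <<'E'
from h import *
ims=[]
for i,(x,y) in enumerate([(.46,.32),(.48,.03),(.48,-.25)]):
    move_pose([x,y,.3],quat(0)); wait(.2)
    K,T=campose('wrist'); im=read_camera('wrist')[:,:,::-1]
    cv2.imwrite(f"pics/w{i}.png",im); np.savez(f"w{i}.npz",K=K,T=T); ims.append(im)
print(get_time())
for k in range(3): cv2.imwrite(f"pics/w{k}v.png",cv2.resize(ims[k],(768,576)))
E
```

```text
4.9833
```

View pics/w0.png

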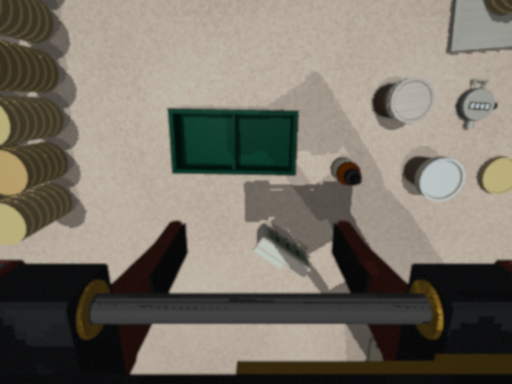

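View pics/w1.png

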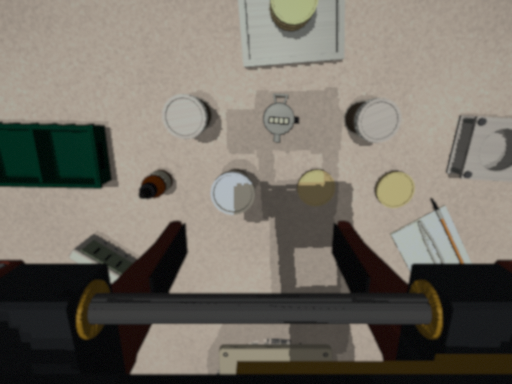

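View pics/w2.png

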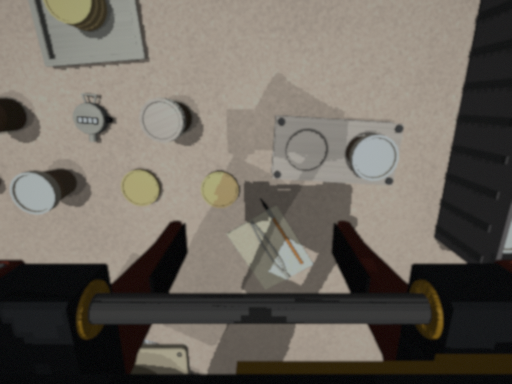

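The wrist views show:
- **w0:** the crate at (233,141).
- **w1:** jars at (186,116) and (377,120), and the cup at (233,191).
- **w2:** dishes at (142,187) and (221,189), the free hole at (306,149), and the rack cup at (374,156).

The stack is cut off at the top edge, so I'll take one more view there and then fit circles.

```bash
cat > fit.py <<'E'
from h import *
def circ(im,K,T,px,z,d,s=4,tol=.12):
    """circle of known diameter d at height z near pixel px -> world xy (Hough on upscaled, rectified crop)"""
    c=ray(K,T,px,z)[0][:2]; h=.06; n=480; m=n/(2*h)   # px per m, rectified top view at height z
    src=np.array([[c[0]+a*h,c[1]+b*h,z] for a,b in((1,1),(1,-1),(-1,-1),(-1,1))])
    H=cv2.getPerspectiveTransform(proj(K,T,src).astype(np.float32),np.float32([[0,0],[n,0],[n,n],[0,n]]))
    g=cv2.GaussianBlur(cv2.cvtColor(cv2.warpPerspective(im,H,(n,n),flags=cv2.INTER_CUBIC),cv2.COLOR_BGR2GRAY),(0,0),4)
    r=d/2*m
    cs=cv2.HoughCircles(g,cv2.HOUGH_GRADIENT_ALT,1.5,20,param1=60,param2=.3,minRadius=int(r*(1-tol)),maxRadius=int(r*(1+tol)))
    out=[] if cs is None else [(np.round([c[0]+h-v/m,c[1]+h-u/m],4).tolist(),round(2*rr/m,4)) for u,v,rr in cs.reshape(-1,cs.shape[-1])[:3,:3]]
    return out,g
E
python3 - <<'E'
from fit import *
move_pose([.64,0,.3],quat(0)); wait(.2)
K,T=campose('wrist'); im=read_camera('wrist')[:,:,::-1]; cv2.imwrite("pics/w3.png",im); np.savez("w3.npz",K=K,T=T)
tiles=[]
def run(name,w,px,z,d):
    im=cv2.imread(f"pics/w{w}.png"); f=np.load(f"w{w}.npz")
    if px[0]<1: px=proj(f['K'],f['T'],[[*px,z]])[0]
    o,g=circ(im,f['K'],f['T'],px,z,d); print(name,w,o)
    g=cv2.cvtColor(g,cv2.COLOR_GRAY2BGR)
    if o:
        c=ray(f['K'],f['T'],px,z)[0]; (x,y),dd=o[0]; cv2.circle(g,(int((c[1]+.06-y)*4000),int((c[0]+.06-x)*4000)),int(dd*2000),(0,0,255),2)
    cv2.putText(g,name+str(w),(5,30),0,1,(0,255,0),2); tiles.append(cv2.resize(g,(160,160)))
jl=(.531,-.119);jr=(.537,.126)
run('jr',1,(186,116),.076,.056);run('jr',0,(410,101),.076,.056);run('jl',1,(377,120),.076,.056);run('jl',2,(165,120),.076,.056)
run('cup',1,(233,191),.07,.062);run('cup',0,(440,178),.07,.062)
run('dl',1,(395,188),.015,.06);run('dl',2,(221,189),.015,.06);run('dr',1,(315,187),.015,.06);run('dr',2,(142,187),.015,.06)
run('hole',2,(306,149),.04,.061);run('rcup',2,(374,156),.076,.062);run('st',3,(.68,-.013),.048,.06)
f=np.load("w0.npz"); im=cv2.imread("pics/w0.png")
hsv=cv2.cvtColor(im,cv2.COLOR_BGR2HSV); mk=cv2.inRange(hsv,(65,90,15),(95,255,255)); 
c=max(cv2.findContours(mk,cv2.RETR_EXTERNAL,cv2.CHAIN_APPROX_NONE)[0],key=cv2.contourArea)
P=ray(f['K'],f['T'],c[:,0],.042)[:,:2].astype(np.float32); print('crate',cv2.minAreaRect(P))
tiles+= [np.zeros((160,160,3),np.uint8)]*2
cv2.imwrite("pics/tiles.png",np.vstack([np.hstack(tiles[i:i+5]) for i in (0,5,10)]))
E
```

```text
jr 1 []
jr 0 []
jl 1 []
jl 2 []
cup 1 []
cup 0 []
dl 1 []
dl 2 []
dr 1 []
dr 2 []
hole 2 []
rcup 2 []
st 3 []
crate ((0.4828070402145386, 0.35784560441970825), (0.17739339172840118, 0.08908972144126892), 89.09717559814453)
```

View pics/tiles.png

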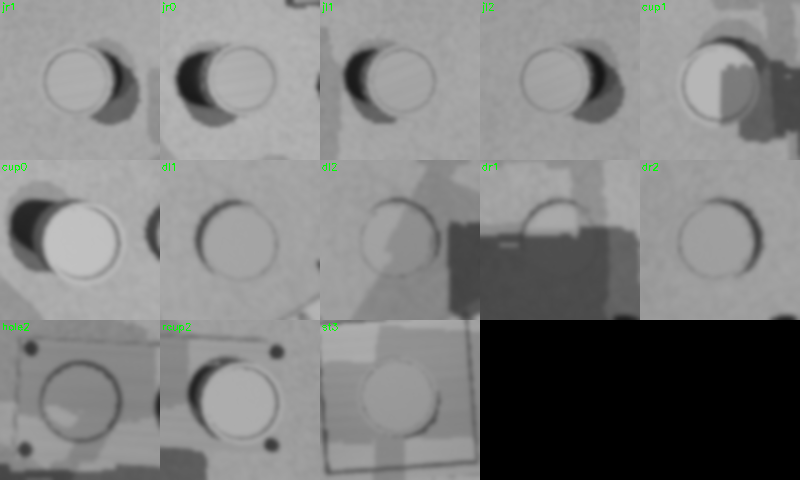

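View pics/w3.png

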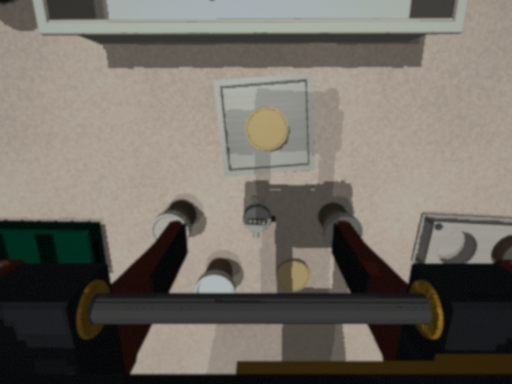

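The rectified crops show clean circles, and the stack sits at (267,129) in w3. The Hough edge threshold is just too strict.

```bash
sed -i "s/HOUGH_GRADIENT_ALT,1.5,20,param1=60,param2=.3/HOUGH_GRADIENT,2,200,param1=18,param2=12/; s/tol=.12/tol=.05/" fit.py
cat > meas.py <<'E'
from fit import *
tiles=[]
def run(name,w,px,z,d):
    im=cv2.imread(f"pics/w{w}.png"); f=np.load(f"w{w}.npz")
    if px[0]<1: px=proj(f['K'],f['T'],[[*px,z]])[0]
    o,g=circ(im,f['K'],f['T'],px,z,d); print(name,w,o[:1])
    g=cv2.cvtColor(g,cv2.COLOR_GRAY2BGR)
    if o:
        c=ray(f['K'],f['T'],px,z)[0]; (x,y),dd=o[0]; cv2.circle(g,(int((c[1]+.06-y)*4000),int((c[0]+.06-x)*4000)),int(dd*2000),(0,0,255),2)
    cv2.putText(g,name+str(w),(5,30),0,1,(0,255,0),2); tiles.append(cv2.resize(g,(160,160)))
run('jr',1,(186,116),.076,.056);run('jr',0,(410,101),.076,.056);run('jl',1,(377,120),.076,.056);run('jl',2,(165,120),.076,.056)
run('cup',1,(233,191),.07,.062);run('cup',0,(440,178),.07,.062)
run('dl',1,(395,188),.015,.06);run('dl',2,(221,189),.015,.06);run('dr',1,(315,187),.015,.06);run('dr',2,(142,187),.015,.06)
run('hole',2,(306,149),.04,.061);run('rcup',2,(374,156),.076,.062);run('st',3,(.68,-.013),.048,.06)
tiles+= [np.zeros((160,160,3),np.uint8)]*2
cv2.imwrite("pics/tiles2.png",np.vstack([np.hstack(tiles[i:i+5]) for i in (0,5,10)]))
E
python3 meas.py
```

```text
jr 1 [([0.5405, 0.1281], np.float32(0.0557))]
jr 0 [([0.5399, 0.1333], np.float32(0.0579))]
jl 1 [([0.5336, -0.1178], np.float32(0.0579))]
jl 2 [([0.5352, -0.1234], np.float32(0.0535))]
cup 1 [([0.4254, 0.0376], np.float32(0.0644))]
cup 0 [([0.4387, 0.0775], np.float32(0.0622))]
dl 1 [([0.4287, -0.1804], np.float32(0.0613))]
dl 2 [([0.4237, -0.1837], np.float32(0.0613))]
dr 1 [([0.4281, -0.0582], np.float32(0.058))]
dr 2 [([0.4282, -0.0578], np.float32(0.0602))]
hole 2 [([0.4924, -0.3154], np.float32(0.0634))]
rcup 2 [([0.4879, -0.4001], np.float32(0.0589))]
st 3 [([0.6583, -0.0417], np.float32(0.058))]
```

View pics/tiles2.png

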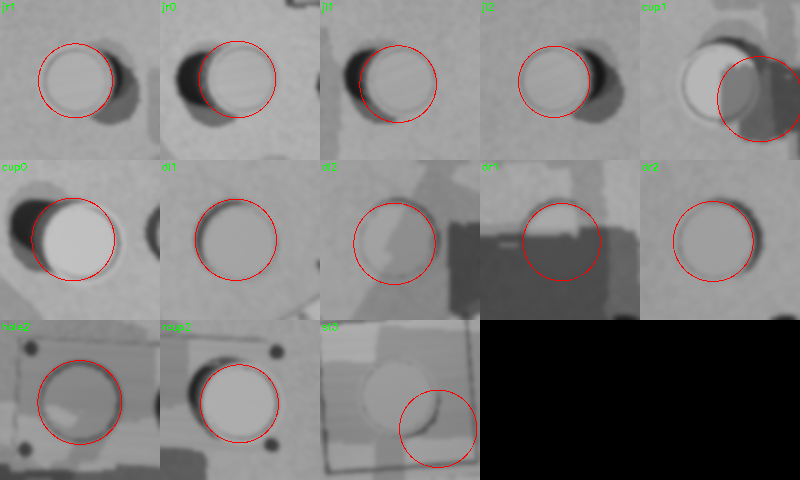

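```bash
sed -i "s/minRadius=int(r\*(1-tol)),maxRadius=int(r\*(1+tol))/minRadius=int(r*.84),maxRadius=int(r*1.0)/; s/(0,0),4)/(0,0),3)/; s/param1=18,param2=12/param1=12,param2=12/" fit.py
sed -i "s/tiles2/tiles3/" meas.py
python3 meas.py
```

```text
jr 1 [([0.54, 0.1256], np.float32(0.0532))]
jr 0 [([0.5409, 0.1303], np.float32(0.0521))]
jl 1 [([0.5356, -0.1198], np.float32(0.0521))]
jl 2 [([0.5357, -0.1239], np.float32(0.0521))]
cup 1 [([0.4379, 0.0686], np.float32(0.0581))]
cup 0 [([0.4362, 0.071], np.float32(0.0581))]
dl 1 [([0.4262, -0.1839], np.float32(0.0572))]
dl 2 [([0.4292, -0.1857], np.float32(0.0583))]
dr 1 [([0.4611, -0.0332], np.float32(0.055))]
dr 2 [([0.4287, -0.0593], np.float32(0.0583))]
hole 2 [([0.4919, -0.3139], np.float32(0.0593))]
rcup 2 [([0.4879, -0.4001], np.float32(0.0581))]
st 3 [([0.6803, -0.0143], np.float32(0.0583))]
```

View pics/tiles3.png

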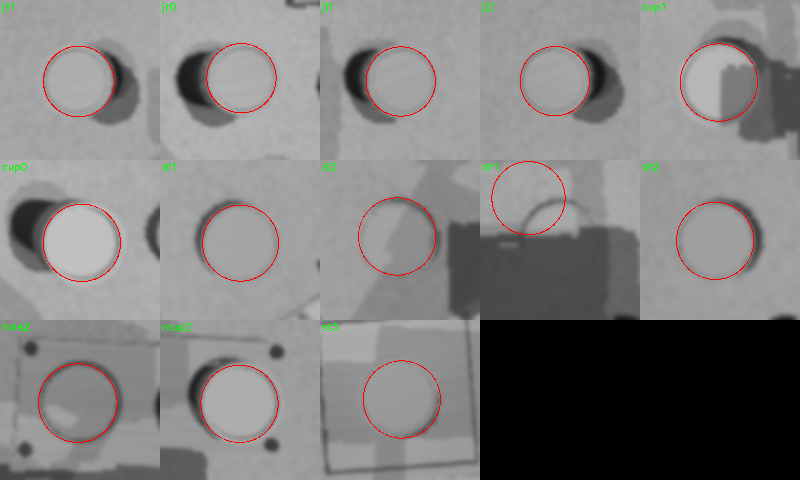

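All fits are now good and agree across views, except dr1, where the dish is in shadow; I'll use dr2 for it. Starting with the jars.

```bash
cat >> h.py <<'E'
def pick(xy,z,yaw,tr):
    move_pose([*xy,tr],quat(yaw)); command_gripper(1.0)
    movel([*xy,z+.01],v=.15); movel([*xy,z],v=.05); command_gripper(0.0); wait(.2)
    print('width mm',get_grip_width()*88,'F',get_finger_force(),'t',get_time())
    movel([*xy,z+.03],v=.08); movel([*xy,tr],v=.2)
def place(xy,z,yaw,tr,v=.25):
    movel([*xy,tr],frame=quat(yaw),v=v); wait(.3); print('grip',get_grip_width()*88)
    movel([*xy,z+.008],v=.12)
    hit=movel([*xy,z-.003],v=.02,until_force=4); print('hit',hit,get_tcp_pos(),'target z',z)
    command_gripper(1.0); wait(.2); movel([*xy,z+.08],v=.15); print('t',get_time())
E
python3 - <<'E'
from h import *
yaw=np.pi/2-.016
pick((.5405,.128),.049,yaw,.17); place((.4835,.4008),.053,yaw,.17)
E
```

```text
width mm 55.46254360118069 F 30.00019669532776 t 9.85
grip 55.61697547089178
hit True [0.48375926 0.40089729 0.05266522] target z 0.053
t 15.6333
```

```bash
python3 - <<'E'
from h import *
yaw=np.pi/2-.016
pick((.5356,-.122),.049,yaw,.17); movel([.56,.1,.19],v=.3); place((.4821,.3148),.053,yaw,.19)
movel([.46,.30,.3],frame=quat(yaw),v=.3)
cv2.imwrite("pics/c1.png",read_camera('wrist')[:,:,::-1])
yaw=np.pi/2-.05
pick((.437,.07),.044,yaw,.19)
move_pose([.48,-.22,.25],quat(yaw)); wait(.2)
K,T=campose('wrist'); im=read_camera('wrist')[:,:,::-1]; cv2.imwrite("pics/w4.png",im); np.savez("w4.npz",K=K,T=T)
a=cv2.imread("pics/c1.png"); cv2.imwrite("pics/c2.png",cv2.resize(np.hstack([a,im]),(800,300)))
E
```

```text
width mm 55.39048182374895 F 30.000177025794983 t 19.8083
grip 55.19497668299375
hit True [0.48262213 0.31489125 0.05278861] target z 0.053
t 26.45
width mm 61.86689893346529 F 30.000172555446625 t 30.575
```

View pics/c2.png

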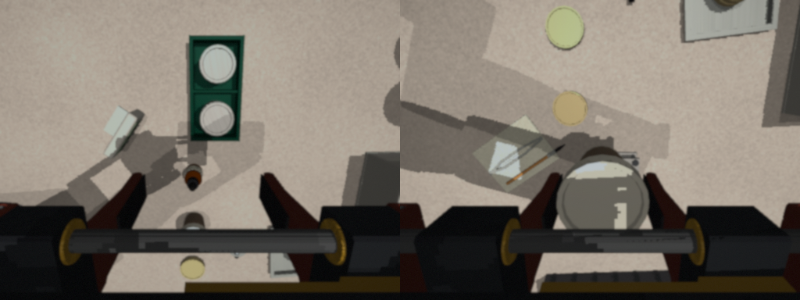

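Both jars stand in their crate cells, and the cup is held upright. I'll cross-check the hole in the saved scene and side pictures.

```bash
python3 - <<'E'
from fit import *
ts=[]
for n in ('scene','side'):
    K,T=campose(n); im=cv2.imread(f'pics/{n}0.png')
    for z,d,p in ((.04,.061,(.49,-.315)),(.076,.062,(.488,-.400))):
        o,g=circ(im,K,T,proj(K,T,[[*p,z]])[0],z,d); print(n,o)
        g=cv2.cvtColor(g,cv2.COLOR_GRAY2BGR); cv2.drawMarker(g,(240,240),(0,255,0),0,30)
        if o: (x,y),dd=o[0]; cv2.circle(g,(int((p[1]+.06-y)*4000),int((p[0]+.06-x)*4000)),int(dd*2000),(0,0,255),2)
        ts.append(cv2.resize(g,(240,240)))
f=np.load('w2.npz'); K,T=f['K'],f['T']; im=cv2.imread('pics/w2.png')
o,g=circ(im,K,T,proj(K,T,[[.49,-.315,.04]])[0],.04,.061); g=cv2.cvtColor(g,cv2.COLOR_GRAY2BGR); cv2.circle(g,(240,240),122,(0,255,0),1); ts.append(cv2.resize(g,(240,240)))
ts.append(ts[-1]*0); cv2.imwrite('pics/hole.png',np.vstack([np.hstack(ts[:3]),np.hstack(ts[3:])]))
E
```

```text
scene [([0.4922, -0.3163], np.float32(0.0604)), ([0.5342, -0.2868], np.float32(0.0538)), ([0.5078, -0.3692], np.float32(0.0549))]
scene [([0.4883, -0.4032], np.float32(0.0614)), ([0.5443, -0.3813], np.float32(0.0592)), ([0.5387, -0.4343], np.float32(0.0581))]
side [([0.4907, -0.3192], np.float32(0.0582)), ([0.5013, -0.3748], np.float32(0.0549)), ([0.4788, -0.2677], np.float32(0.0604))]
side [([0.4878, -0.4008], np.float32(0.0614)), ([0.4572, -0.3592], np.float32(0.0559)), ([0.4562, -0.4453], np.float32(0.0526))]
```

View pics/hole.png

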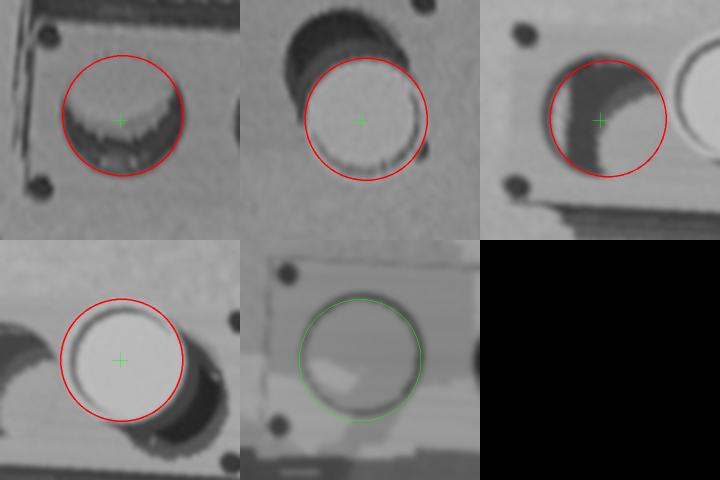

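The hole agrees across the three views, at about (0.492, -0.316).

```bash
python3 - <<'E'
from h import *
yaw=np.pi/2-.05; xy=(.4918,-.316); zt=.050
movel([*xy,.16],frame=quat(yaw),v=.2); wait(.3); movel([*xy,zt+.038],v=.12)
h=movel([*xy,zt+.012],v=.04,until_force=3); print('early',h,get_tcp_pos())
if not h:
    h=movel([*xy,zt-.003],v=.02,until_force=4); print('hit',h,get_tcp_pos(),get_ft_torque())
    if abs(get_tcp_pos()[2]-zt)<.004:
        command_gripper(1.0); wait(.2); movel([*xy,.2],v=.15)
print(get_time())
E
```

```text
early False [ 0.49185822 -0.31604916  0.06196877]
hit True [ 0.49154772 -0.3159572   0.04987735] [-0.01647185  0.17462193  0.05497679]
38.45
```

```bash
python3 - <<'E'
from h import *
yaw=np.pi/2
pick((.4275,-.1845),.004,yaw,.14); place((.680,-.014),.052,yaw,.15)
pick((.4287,-.059),.004,yaw,.16); 
move_pose([.60,-.014,.25],quat(0)); wait(.2)
K,T=campose('wrist'); im=read_camera('wrist')[:,:,::-1]; cv2.imwrite("pics/w5.png",im); np.savez("w5.npz",K=K,T=T)
s=read_camera('side')[:,:,::-1]; cv2.imwrite("pics/c3.png",cv2.resize(np.hstack([im,s]),(800,300)))
print(get_grip_width()*88,get_time())
from fit import circ
print(circ(im,K,T,proj(K,T,[[.68,-.014,.063]])[0],.063,.06)[0])
E
```

```text
width mm 59.598143627121104 F 30.000402331352234 t 41.4417
grip 59.29110596347667
hit True [ 0.6803532  -0.01404094  0.05127134] target z 0.052
t 47.2167
width mm 59.20788975178905 F 30.000292360782623 t 50.675
59.38170626781128 53.7833
[([0.6783, -0.0153], np.float32(0.055)), ([0.6407, 0.0192], np.float32(0.0528)), ([0.6518, -0.0643], np.float32(0.0594))]
```

View pics/c3.png

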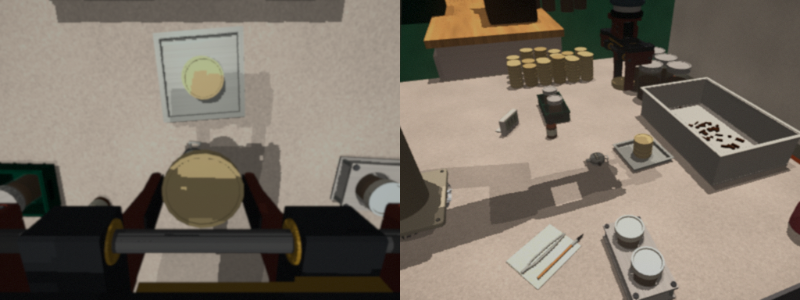

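The first dish is on the stack, centred at about (0.678, -0.015). The cup sits in the rack and the second dish is held level.

```bash
python3 - <<'E'
from h import *
place((.680,-.0143),.067,np.pi/2,.17)
move_pose([.56,-.014,.28],quat(0)); wait(.3)
K,T=campose('wrist'); im=read_camera('wrist')[:,:,::-1]; np.savez("w6.npz",K=K,T=T); cv2.imwrite("pics/w6.png",im)
from fit import circ
print(circ(im,K,T,proj(K,T,[[.68,-.014,.078]])[0],.078,.06)[0])
s=read_camera('side')[:,:,::-1]
cv2.imwrite("pics/c4.png",np.hstack([cv2.resize(im[40:220,150:400],(400,288)),cv2.resize(s[120:340,170:400],(300,288))]))
print(get_time())
E
```

```text
grip 59.13550544595203
hit True [ 0.68000814 -0.01430608  0.06646455] target z 0.067
t 58.7083
[([0.6792, -0.0137], np.float32(0.0505)), ([0.6342, -0.0357], np.float32(0.0594)), ([0.7167, 0.0198], np.float32(0.0506))]
60.5
```

View pics/c4.png

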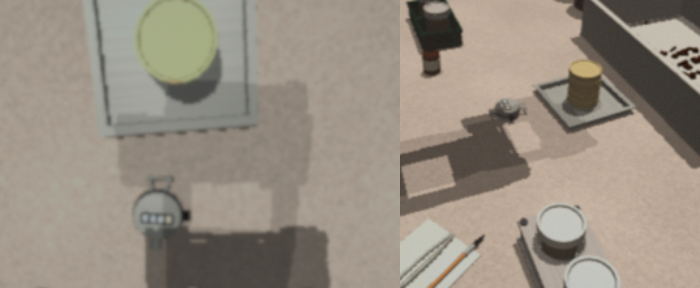

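The stack of five is square, the cup and jars are seated, and the counter and bottle are where they started.

```bash
python3 -c "
from station import *
print(job_done())"
```

```text
the job is handed in; nothing more can be done
None
```

I handed the job in at about 60 s of robot time: both jars are in the crate, one to a cell, the cup is in the free rack hole, both dishes are stacked squarely, and the counter and bottle weren't touched; the hand-in call didn't return a verdict.

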